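# Turn a slide carrier face up with the lifter

### The job

One of the two washed slide carriers on the blue pad still lies face down: without touching it with the gripper, use the lifter's thin blade to raise one edge and tip it right over so that it lies flat, face up, on the pad. Then stand the lifter upright in its steel tray again, and leave the other carrier and everything else on the bench where it is.

Things in the scene. Friction and masses are not known exactly. Their poses are not given: they have to be found in the camera images.
- carrier: The face-down slide carrier: aluminium, about 0.14 kg, 105 mm (x) by 120 mm (y), 8 mm thick: a 3 mm plate with rims and ribs 5 mm high on its face (four slide pockets) and a tab without rims on its -x edge. Origin: middle of the outline, at the rim tips (on the pad at the start). +z points out of the plain back: up at the start, straight down when face up (origin then 8 mm above the pad).
- carrier_lip (a point): Middle of the outer edge of the tab, on its underside (carrier x = -52.5 mm, 5 mm above the pad at the start). The tab is 20 mm deep, 90 mm wide, narrower than the rest. Under it is a gap 5 mm high and 20 mm deep; on the other three sides the rims reach the pad. At the start this edge faces the robot within about 30 degrees.
- carrier_rim (a point): Middle of the inner end of the gap under the tab (carrier x = -32.5 mm, 2.5 mm above the pad at the start): here the first rim, a cross wall as wide as the carrier, stops a blade.
- carrier_far (a point): Middle of the edge farthest from the tab, at the rim tips (carrier x = +52.5 mm, on the pad at the start); the carrier can pivot on it. Beyond it the pad is free for more than the carrier's length.
- other_carrier: An identical carrier already lying face up (pockets showing), to be left alone. Origin: middle of its underside, +z up, tab towards its -x.
- lifter: The lifter, 0.14 kg: flat steel blade 70 mm long (x), 60 mm wide, 2 mm thick, with an upright black handle at its rear end. Origin: middle of the blade's underside; +x towards the free front edge, +z up along the handle. It starts standing on the tray's floor, front edge pointing away from the robot within about 50 degrees.
- lifter_edge (a point): Middle of the blade's front edge, on its underside (lifter x = +35 mm).
- lifter_grip (a point): On the handle's axis (lifter x = -27 mm), 85 mm above the blade's underside. The handle is 16 mm thick (x), 30 mm wide (y) and ends 105 mm above the blade's underside; a steel foot 22 x 36 mm, 11 mm high, surrounds its base.
- tray: Shallow open steel tray fixed on the pad, 150 (x) x 130 (y) mm outside, rim 14 mm high, walls and floor 4 mm thick; the lifter's place. It is on the left or the right. Origin: middle of its underside; top of its floor is 4 mm above it.
- pad: Light blue cushioned bench pad fixed to the bench, 520 (x) x 980 (y) x 3 mm. Origin: middle of its underside; its top is 3 mm above the bench.
- tube_rack: Green tube rack 90 x 120 x 55 mm with capped tubes up to 93 mm high; a bystander, on the side where the tray is not. Origin: middle of its underside.
- trough: Empty white trough 110 x 42 x 24 mm on the pad between the carriers, on the robot's side of them; a bystander. Origin: middle of its underside.
- marker: Marker pen 132 mm long, 17 mm thick, lying between the carriers; a bystander. Origin: under its middle.
- slide_box: White slide box with orange lid, 102 x 72 x 36 mm, on the pad at the left; a bystander. Origin: middle of its underside.
Mind the look-alikes: they are no part of the job. Several things have the shape of the tray; the one meant has the colours described above.

How it is judged (in metres and radians):
On the way, in this order (a step that is already met when the one before it is completed fails the run):
1. the lifter's blade holds the carrier tipped up by at least 25 degrees (angle between carrier's own z axis and vertical between 0.44 and 1.75 rad and contact force between lifter and carrier above 0.05 N), for 0.1 s.
2. the carrier lies flat and face up on the pad (angle between carrier's own z axis and vertical above 3.04 rad and height (world z) of carrier between 0.008 and 0.0145 m and linear speed of carrier below 0.02 m/s and angular speed of carrier below 0.2 rad/s and x of carrier in the frame of pad between -0.26 and 0.26 m and y of carrier in the frame of pad between -0.49 and 0.49 m), for 0.3 s.
At the end, for the whole second after the job is handed in: The carrier lies face up within 0.1 rad of level, flat on the pad (origin 5 to 11.5 mm above the pad's top) with its centre over the pad, at rest. The lifter stands upright (within 0.06 rad) on the tray's floor, origin within 50 mm (x) and 45 mm (y) of the tray's centre, at rest (all of step 2 and angle between lifter's own z axis and vertical below 0.06 rad and z of lifter in the frame of tray between 0.001 and 0.008 m and x of lifter in the frame of tray between -0.05 and 0.05 m and y of lifter in the frame of tray between -0.045 and 0.045 m and linear speed of lifter below 0.02 m/s); the robot touches nothing.
It fails at once if the gripper or arm touches the slide carrier that is to be turned (contact force between any of the fingers, the arm and carrier above 0.3 N).
It fails at once if the other carrier is moved by more than 20 mm or another bystander by more than 30 mm (distance of other_carrier from where it was at the start of the episode above 0.02 m or distance of any of tube_rack, trough, marker, slide_box from where it was at the start of the episode above 0.03 m).
It also fails if it takes over 67 s, if anything falls off the work surface, if the arm or the gripper's body presses on something with over 40 N, if the wrist force passes 120 N, or if a joint passes its speed limit or range.

### The arm

A 6-joint arm with a two-finger parallel gripper is mounted at the origin on the work surface. World frame = base frame: x ahead of the robot, y to its left, z up, the work surface at z = 0. Lengths are in mm, angles in rad, forces in N, time in s.
With the tool pointing down it reaches from about 275 to 750 mm from the base axis. Payload 10.2 kg.
Tool frame: the origin (TCP) lies between the finger pads; the fingertips stand 17 mm ahead of it and the grasp point (between the pads) lies 2 mm behind it; z points along the fingers, y is the line along which they close (so a half turn about z gives the same grasp; the last joint's range is limited). The gripper opens to 85 mm and grips with 20 to 120 N. Pads are 22 mm wide; open, the fingers measure 114 mm over their backs; the gripper's body (76 mm by 85 mm) begins 54 mm behind the grasp point. The pads swing forward as they close: fully open they stand 13 mm farther back than shut.
Start: joints at [-1.446, 0.313, 1.498, -0, 1.331, -0.223], TCP at [178.923, -493.576, 248.294] pointing down, gripper open.
Joint ranges: [-2.94, 2.94], [-0.97, 2.17], [0.19, 2.56], [-1.23, 4.37], [0.02, 3.11], [-2.88, 2.88]. Speed limits (rad/s): [2.39, 2.39, 3.01, 3.14, 3.14, 3.14].

### API

Orientations are given as a unit quaternion [w, x, y, z].
In Python, from rig import * gives the robot as it stands.
- The arm moves only by the tool step_arm, never from a script. Its argument "commands" is text: rows parted by semicolons, each of 7 numbers parted by spaces: the opening, from 0 (shut) to 1 (fully open), then the shift along the tool's x, y, z in cm, then the turn, a rotation vector about the tool's x, y, z in rad. In form: hand x y z rx ry rz; .... A call has 1 to 20 rows; each row is the pose to reach, as a shift and turn from the pose commanded when the call began, along the tool's axes at that moment; what a row does not reach only later rows make up. A row lasts 1/12 s, in which the tool goes at most 41.7 mm and 7.16 degrees, less where a joint would pass 70% of its speed; a pose out of reach is approached as far as the arm can. A call with a gripper value outside its range is refused whole. The fingers move at their own pace and stop on an object; "newtons" is the grip in N (left out, the last holds). Time passes only in rows, so rows that repeat a pose let the fingers close. It gives the time, the measured TCP pose, the force, the opening and the grip force at its end, in the units of the state.
- sense(): the state, without advancing time (a new reading comes with each control period).
- capture(name): name is "side" or "top"; returns the picture (480x640x3 uint8, red, green, blue); there is no depth.
- camera_model(name): a dict with "mtx" (3x3 intrinsics, pixels), "eye" and "rotation" of the camera in the world. Camera axes: x right, y down, z forward; pixel columns grow to the right and rows downward; lengths in mm; the calibration is good to about 2 mm. A picture is of the moment at which its call begins. camera_model takes no time and is no camera call.
- finish_job(): hands the job in; it is judged then, once.
Trained networks look in the newest picture that a camera, given by its name, has taken for a name from the list of things; names that differ only in an ending like _2 or _b are one class to them, and where a whole thing is asked for, a point or a joint stands for the part that bears it (a point fixed in the world has none). Each returns a list of dicts, best first, with "score" (0 to 1); they miss things now and then, are a little off and sometimes report something else, mostly with a low value. They report only what shows in the picture. A call takes as long as a camera call. They do not tell look-alikes from the thing itself.
- search_frame(camera, label): "rect" ([centre column, centre row, width, height] in pixels, round what is visible of it).
- trace(camera, label): "mask" (480x640 bool, what is visible of it) and "rect" ([centre column, centre row, width, height] in pixels, round what is visible of it).
- spot_point(camera, label): "xy" ([column, row] in pixels: a listed point, or the origin of a listed thing).
The state is a dict: "time_s": time; "joints": joint angles; "dq": joint speeds; "tau": joint torques, N m; "eef_pos": TCP position; "ee_rot": TCP orientation; "force": force on the tool from outside, world axes, zero at the start; "wrist_torque": the same for the moment, N m; "grip_width": opening from 0.0 (shut) to 1.0 (fully open); "grip_force": force on a finger pad.
Only numpy, scipy, OpenCV 4.12 (cv2) and the standard library are available. Lean on these libraries where they do the work, as an engineer would, in place of code of your own. Each camera call takes 0.05 s, during which the arm holds its last target. There are 200 camera calls.

## Working session

There is one attempt and no reset: what is moved stays moved. The work goes in short steps, Python scripts to look and compute and a tool call to move; the robot and the scene stay as the last step left them, time stands still between calls to the robot, and variables do not carry over. Pictures are saved under pics/ and viewed, at most 10 in all, crops included, and the job is handed in when it is done.

Besides the shell and the picture viewer there is one more tool, called after ">>>" as name(argument=value, ...), one argument or row to a line, values as JSON. step_arm: Moves the arm, as the interface text tells. Its arguments: {"type":"object","properties":{"commands":{"type":"string"},"newtons":{"type":"number"}},"required":["commands"]}

```bash
mkdir -p pics; ls; cat > h.py <<'E'
from rig import *
import numpy as np, cv2
from scipy.spatial.transform import Rotation as R
def cam(n):
    c=camera_model(n); return np.array(c["mtx"]),np.array(c["eye"],float),np.array(c["rotation"],float)
def ray(n,uv):
    K,e,Rm=cam(n); d=Rm@np.linalg.solve(K,[uv[0],uv[1],1.]); return e,d/np.linalg.norm(d)
def onz(n,uv,z):
    e,d=ray(n,uv); return e+d*(z-e[2])/d[2]
def proj(n,P):
    K,e,Rm=cam(n); q=K@(Rm.T@(np.array(P,float)-e)); return q[:2]/q[2]
def tri(a,b):
    # rays from side(a), top(b)
    e1,d1=ray("side",a); e2,d2=ray("top",b)
    A=np.c_[d1,-d2]; t=np.linalg.lstsq(A,e2-e1,rcond=None)[0]
    p,q=e1+d1*t[0],e2+d2*t[1]; return (p+q)/2,np.linalg.norm(p-q)
E
python3 - <<'E'
from h import *
for n in("side","top"):
    im=capture(n); cv2.imwrite(f"pics/{n}0.png",im[:,:,::-1])
    K,e,Rm=cam(n); print(n,e.round(),Rm[:,2].round(2),K[0,0])
    for l in("carrier","carrier_lip","carrier_rim","carrier_far","other_carrier","lifter","lifter_edge","lifter_grip","tray"):
        print(l,[(np.round(d["xy"]).tolist(),round(d["score"],2)) for d in spot_point(n,l)][:3])
print(sense())
E
```

```text
picsTraceback (most recent call last):
  File "<stdin>", line 4, in <module>
IndexError: too many indices for array: array is 1-dimensional, but 2 were indexed
```

View pics/side0.png

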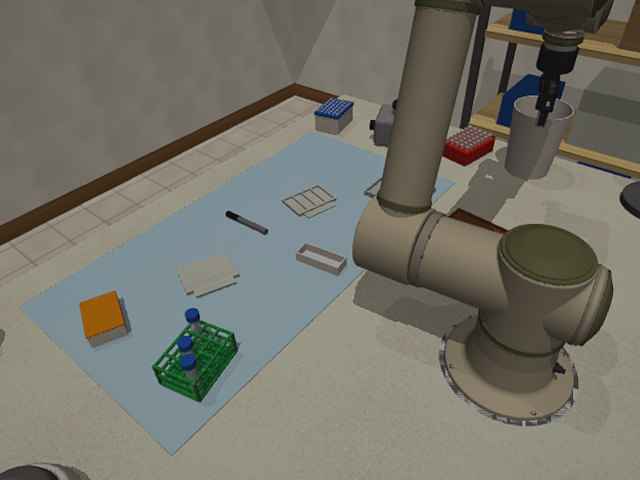

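The side view shows the face-down carrier at about (208,272), the face-up one at (308,200), and the tray mostly behind the arm at about (375,187). "rotation" is a 1-D array, so it is probably a quaternion.

```bash
python3 - <<'E'
s=open('h.py').read()
s=s.replace('np.array(c["rotation"],float)','rot(c["rotation"])').replace('def cam(n)','def rot(q): return R.from_quat(np.roll(np.array(q,float),-1)).as_matrix()\ndef cam(n)')
open('h.py','w').write(s)
E
python3 - <<'E'
from h import *
for n in("side","top"):
    im=capture(n); cv2.imwrite(f"pics/{n}1.png",im[:,:,::-1])
    print(camera_model(n)["rotation"])
    K,e,Rm=cam(n); print(n,e.round(),Rm[:,2].round(2),K[0,0])
    for l in("carrier","carrier_lip","carrier_rim","carrier_far","other_carrier","lifter","lifter_edge","lifter_grip","tray"):
        print(l,[(np.round(d["xy"]).tolist(),round(d["score"],2),onz(n,d["xy"],5).round()[:2]) for d in spot_point(n,l)][:3])
print(sense())
E
```

```text
[ 0.1487659  -0.29383542  0.85734036 -0.39559696]
side [-75. 608. 749.] [ 0.49 -0.59 -0.64] 475.2586753727628
carrier [([209.0, 274.0], 0.62, array([619., 180.]))]
carrier_lip [([219.0, 289.0], 0.59, array([568., 196.]))]
carrier_rim [([210.0, 285.0], 0.95, array([592., 199.]))]
carrier_far [([199.0, 260.0], 0.69, array([675., 160.]))]
other_carrier [([311.0, 199.0], 0.7, array([ 621., -182.]))]
lifter [([106.0, 326.0], 0.47, array([671., 407.]))]
lifter_edge []
lifter_grip []
tray [([471.0, 232.0], 0.94, array([ 219., -310.])), ([110.0, 325.0], 0.28, array([669., 399.]))]
[-0.04068755  0.70699034 -0.70479446  0.04211832]
top [ 307.  -14. 1408.] [ 0.12 -0.   -0.99] 589.1342217142601
carrier [([235.0, 190.0], 0.77, array([608., 187.])), ([458.0, 264.0], 0.41, array([ 431., -348.])), ([230.0, 202.0], 0.22, array([580., 199.]))]
carrier_lip [([225.0, 204.0], 0.59, array([574., 210.])), ([236.0, 189.0], 0.53, array([612., 185.]))]
carrier_rim []
carrier_far [([244.0, 167.0], 0.76, array([665., 165.]))]
other_carrier [([384.0, 191.0], 0.96, array([ 608., -173.]))]
lifter [([457.0, 265.0],
[... 289 characters left out ...]
299.]))]
{'time_s': 1.05, 'joints': array([-1.44641294e+00,  3.12876464e-01,  1.49767289e+00,  4.85687563e-06,
        1.33096518e+00, -2.23419901e-01]), 'dq': array([ 0.00136545,  0.00092849, -0.0005418 ,  0.00091596,  0.00041746,
       -0.00050508]), 'tau': array([ 1.74348170e-03, -4.12153459e+01, -2.59903497e+01, -1.00563984e-04,
        4.53959128e-04,  1.20990074e-05]), 'eef_pos': array([ 178.92031374, -493.59569176,  248.31644295]), 'ee_rot': array([3.91278147e-05, 9.84917277e-01, 1.73025882e-01, 4.22722457e-07]), 'force': array([-0.44746757, -0.62051404,  0.31935042]), 'wrist_torque': array([-0.03550549, -0.01741185,  0.03586941]), 'grip_force': 0.0, 'grip_width': 1.0036300165355603}
```

View pics/top1.png

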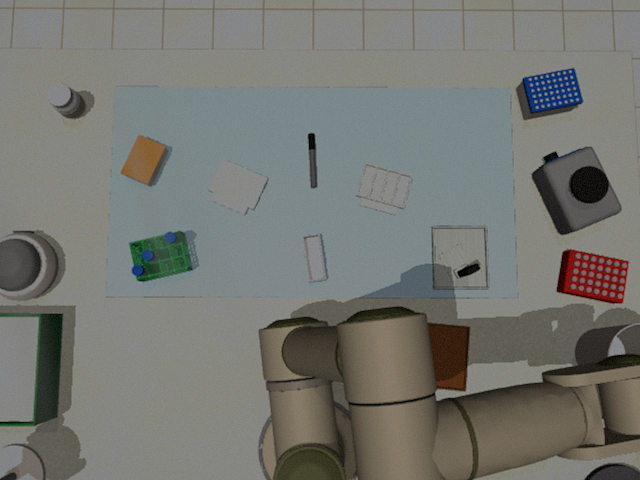

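The top view shows these candidates. For the lifter's place: the steel tray at (459,257) with the lifter in it (handle at (468,269)), and a brown look-alike tray at (450,357). For the carrier: the plain-backed, face-down one at (238,187) and the one with pockets showing at (384,189). I choose the steel tray and the plain carrier, and check both in a crop.

```bash
python3 - <<'E'
from h import *
im=cv2.imread("pics/top1.png")
a=cv2.resize(im[220:295,425:495],None,fx=5.5,fy=5.5,interpolation=cv2.INTER_CUBIC)
b=cv2.resize(im[150:225,200:275],None,fx=5.5,fy=5.5,interpolation=cv2.INTER_CUBIC)
cv2.imwrite("pics/crop1.png",np.hstack([a,b]))
g=cv2.resize
for l in("tray","lifter","carrier"):
    for d in trace("top",l)[:2]:
        m=d["mask"].astype(np.uint8); c=max(cv2.findContours(m,0,2)[0],key=cv2.contourArea)
        bx=cv2.boxPoints(cv2.minAreaRect(c)); print(l,d["score"],[onz("top",p,8).round().tolist()[:2] for p in bx], m.sum())
for n in("lifter_grip","lifter_edge"): print(n,spot_point("top",n)[0]["xy"])
d=spot_point("top","lifter_grip")[0]["xy"]; print(onz("top",d,92),onz("top",spot_point("top","lifter_edge")[0]["xy"],7))
E
```

```text
tray 0.64 [[290.0, -274.0], [291.0, -371.0], [132.0, -367.0], [131.0, -271.0]] 2378
tray 0.57 [[520.0, -287.0], [524.0, -421.0], [372.0, -421.0], [368.0, -288.0]] 2718
carrier 0.85 [[588.0, 259.0], [688.0, 217.0], [638.0, 106.0], [539.0, 148.0]] 2066
lifter_grip [473.6, 267.2]
lifter_edge [448.6, 250.8]
[ 415.70091059 -363.21721242   92.        ] [ 461.8618887  -326.98500716    7.        ]
```

View pics/crop1.png

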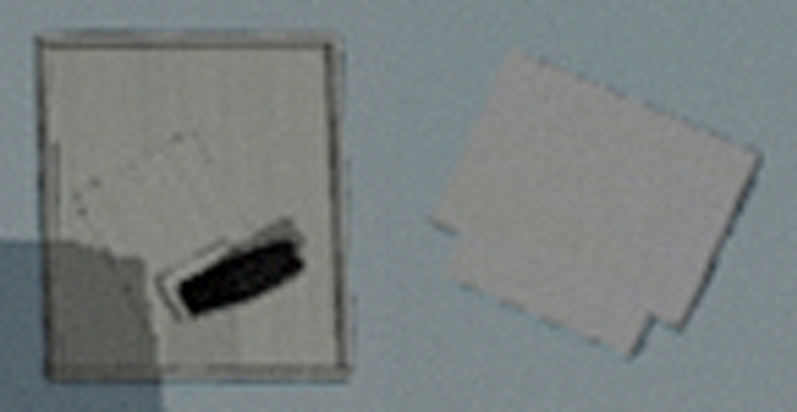

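The crop confirms both choices: the steel tray holds the lifter, with its blade pointing up-left in the image (yaw about 27°), and the carrier is plain-backed with its tab at the lower left (yaw about -23°). I'll move above the handle first, which also clears the side view.

```bash
cat >> h.py <<'E'
def rel(P,yaw=None,pitch=0):
    """row for target TCP P (mm), tool y along yaw(deg) pointing down; pitch deg: nose-up of lifter"""
    s=sense(); p0=np.array(s["eef_pos"]); R0=rot(s["ee_rot"])
    if yaw is None: Rt=R0
    else:
        a=np.radians(yaw); y=np.array([np.cos(a),np.sin(a),0]); z=np.array([0,0,-1.]); x=np.cross(y,z)
        Rt=np.c_[x,y,z]
        Rt=R.from_rotvec(np.radians(pitch)*x).as_matrix()@Rt   # sign checked below
    d=R0.T@(np.array(P)-p0)/10; r=R.from_matrix(R0.T@Rt).as_rotvec()
    return np.round(d,2),np.round(r,3)
def st():
    s=sense(); M=rot(s["ee_rot"]); print(round(s["time_s"],2),np.round(s["eef_pos"],1),"yaw_y",np.degrees(np.arctan2(M[1,1],M[0,1])).round(2),"z",M[:,2].round(3),"F",np.round(s["force"],1),"grip",round(s["grip_width"],3),round(s["grip_force"],1))
E
python3 -c "
from h import *
print(rel((412,-359,190),27))"
```

```text
(array([26.5 , -4.71,  5.83]), array([-0.   ,  0.   , -1.694]))
```

>>> step_arm(
  commands="1 26.5 -4.7 5.8 0 0 -1.694;1 26.5 -4.7 5.8 0 0 -1.694;1 26.5 -4.7 5.8 0 0 -1.694;1 26.5 -4.7 5.8 0 0 -1.694;1 26.5 -4.7 5.8 0 0 -1.694;1 26.5 -4.7 5.8 0 0 -1.694;1 26.5 -4.7 5.8 0 0 -1.694;1 26.5 -4.7 5.8 0 0 -1.694;1 26.5 -4.7 5.8 0 0 -1.694;1 26.5 -4.7 5.8 0 0 -1.694;1 26.5 -4.7 5.8 0 0 -1.694;1 26.5 -4.7 5.8 0 0 -1.694;1 26.5 -4.7 5.8 0 0 -1.694;1 26.5 -4.7 5.8 0 0 -1.694;1 26.5 -4.7 5.8 0 0 -1.694;1 26.5 -4.7 5.8 0 0 -1.694;1 26.5 -4.7 5.8 0 0 -1.694",
)

```text
time_s: 2.82
eef_pos: [412.0, -359.1, 190.3]
ee_rot: [-0.0, 0.524, 0.852, 0.0]
force: [0.4, 0.1, -0.2]
grip_width: 1.0
grip_force: 0.0
```

```bash
python3 - <<'E'
from h import *
st()
ims=[capture(n) for n in("side","top")]
S={}
for n in("side","top"):
    for l in("lifter","lifter_grip","lifter_edge","tray","carrier","carrier_lip","carrier_rim","carrier_far"):
        r=[d for d in spot_point(n,l)]; S[n,l]=r
        print(n,l,[(np.round(d["xy"],1).tolist(),round(d["score"],2)) for d in r][:2])
for l in("lifter","lifter_grip","lifter_edge","tray","carrier","carrier_lip","carrier_rim","carrier_far"):
    if S["side",l] and S["top",l]: p,e=tri(S["side",l][0]["xy"],S["top",l][0]["xy"]); print(l,p.round(1),round(e,1))
a=ims[0][130:250,290:490]
cv2.imwrite("pics/s2.png",cv2.resize(a,None,fx=4,fy=4,interpolation=cv2.INTER_CUBIC)[:,:,::-1])
E
```

```text
2.82 [ 412.  -359.1  190.3] yaw_y 26.86 z [-0.  0. -1.] F [ 0.4  0.1 -0.2] grip 1.0 0.0
side lifter [([398.9, 195.0], 0.61)]
side lifter_grip [([415.3, 169.2], 0.67), ([198.3, 366.2], 0.37)]
side lifter_edge []
side tray [([473.5, 234.0], 0.56)]
side carrier [([210.7, 274.9], 0.8), ([245.2, 225.4], 0.34)]
side carrier_lip [([220.1, 288.1], 0.71), ([209.9, 276.5], 0.6)]
side carrier_rim [([209.6, 282.8], 0.72)]
side carrier_far [([199.9, 258.6], 0.56)]
top lifter [([236.5, 188.7], 0.71)]
top lifter_grip [([224.9, 206.4], 0.6), ([238.4, 188.7], 0.57)]
top lifter_edge [([449.6, 249.4], 0.73)]
top tray [([458.2, 255.5], 0.76), ([228.5, 200.0], 0.17)]
top carrier [([235.7, 186.0], 0.94), ([227.6, 201.2], 0.22)]
top carrier_lip [([223.6, 206.7], 0.98)]
top carrier_rim [([228.7, 201.4], 0.94)]
top carrier_far [([246.7, 167.2], 0.59)]
lifter [385.   81.9 336.4] 319.0
lifter_grip [347.8  94.4 399.5] 304.9
tray [ 354.7 -403.1  -94.5] 220.3
carrier [614.8 182.4   8.7] 7.9
carrier_lip [559.  206.2  21.5] 14.5
carrier_rim [580.5 202.4  19.9] 7.7
carrier_far [665.2 160.8  13.8] 5.7
```

View pics/s2.png

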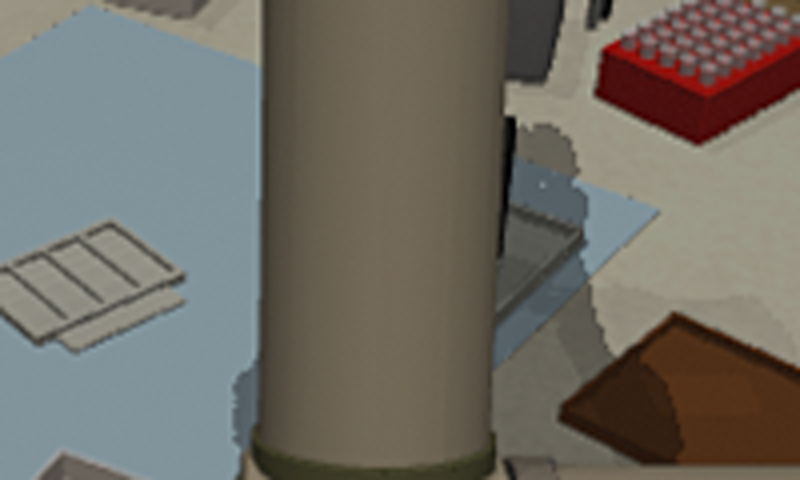

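The side crop shows the tray and handle mostly behind the arm. Only the handle's right edge shows, at about pixel (418,159) at the top. I'll check my pose estimate against both views by projecting the lifter model.

```bash
python3 - <<'E'
from h import *
from scipy.optimize import least_squares
def W(o,yaw,P):
    return np.r_[o,7.]+R.from_euler('z',yaw,degrees=True).apply(P)
# observations: top: blade front corners, handle top corner right (300,250)crop, foot left corner, grip net
def px(c): return np.array([425+(c[0]+.5)/5.5-.5,220+(c[1]+.5)/5.5-.5])
obs=[("top",px((75,197)),(35,30,2)),("top",px((197,135)),(35,-30,2)),("top",px((160,275)),(-16,18,11)),
 ("top",np.array([473.6,267.2]),(-27,0,85)),("top",np.array([449,250.2]),(35,0,0)),("top",px((183,313)),(-35,15,11))]
def f(v):
    return np.concatenate([proj(n,W(v[:2],v[2],P))-uv for n,uv,P in obs])
r=least_squares(f,[440,-345,27],loss="soft_l1"); print(r.x,f(r.x).reshape(-1,2).round(1).tolist())
o=r.x
print("grip",W(o[:2],o[2],(-27,0,85)))
for z in(105,20): print([proj("side",W(o[:2],o[2],(-27+a,b,z))).round(1).tolist() for a in(-8,8) for b in(-15,15)])
im=cv2.imread("pics/top1.png")
for z in(11,105):
  q=np.array([proj("top",W(o[:2],o[2],(-27+a,b,z))) for a,b in((-8,-15),(8,-15),(8,15),(-8,15))])
  print(z,((q-[425,220])*5.5).round().tolist())
E
```

```text
[ 436.00353471 -344.85340241   28.83452014] [[0.1, -0.7], [-0.4, -1.4], [0.6, 1.1], [-2.3, 1.5], [-0.0, -1.4], [1.5, 0.7]]
grip [ 412.35109544 -357.87500433   92.        ]
[[418.9, 158.5], [418.6, 164.6], [412.6, 158.1], [412.3, 164.1]]
[[415.6, 186.0], [415.3, 192.3], [409.6, 185.6], [409.2, 191.8]]
11 [[249.0, 281.0], [231.0, 248.0], [170.0, 282.0], [189.0, 314.0]]
105 [[310.0, 263.0], [289.0, 229.0], [225.0, 264.0], [245.0, 299.0]]
```

The model fits both views: the handle's predicted right edge is at (418.9,158.5), where it was seen at about (418,159). Now I'll descend and grip.

>>> step_arm(
  commands="1 0 0 3.5 0 0 -0.025;1 0 0.05 7 0 0 -0.025;1 0 0.05 10.2 0 0 -0.025;1 0 0.05 10.2 0 0 -0.025;1 0 0.05 10.2 0 0 -0.025;0 0 0.05 10.2 0 0 -0.025;0 0 0.05 10.2 0 0 -0.025;0 0 0.05 10.2 0 0 -0.025;0 0 0.05 10.2 0 0 -0.025;0 0 0.05 10.2 0 0 -0.025;0 0 0.05 10.2 0 0 -0.025;0 0 0.05 10.2 0 0 -0.025;0 0 0.05 10.2 0 0 -0.025;0 0 0.05 10.2 0 0 -0.025",
  newtons=70,
)

```text
time_s: 4.88
eef_pos: [412.5, -359.1, 88.6]
ee_rot: [0.0, 0.512, 0.859, -0.0]
force: [-3.4, -0.2, 4.8]
grip_width: 0.177
grip_force: 69.4
```

```bash
python3 - <<'E'
from h import *
st()
P=np.array(sense()["eef_pos"])
print(rel(P+[0,0,80]), rel((500,40,170),-23), rel((440,250,170),-23))
E
```

```text
4.88 [ 412.5 -359.1   88.6] yaw_y 28.42 z [ 0. -0. -1.] F [-3.4 -0.2  4.8] grip 0.177 69.4
(array([-0., -0., -8.]), array([0., 0., 0.])) (array([30.93, 26.69, -8.15]), array([0.   , 0.   , 0.897])) (array([52.25, 31.4 , -8.16]), array([0.   , 0.   , 0.897]))
```

The lifter is gripped: opening 0.177 is about 15 mm. Next I'll lift it and carry it to a spot in front of the tab.

```bash
python3 - <<'E'
from h import *
print(rel((472,242,168),-23))
E
```

```text
(array([50.03, 33.84, -7.96]), array([0.   , 0.   , 0.897]))
```

>>> step_arm(
  commands="0 0 0 -2 0 0 0;0 0 0 -5 0 0 0;0 0 0 -8 0 0 0;0 4 2.7 -8 0 0 0.1;0 8 5.4 -8 0 0 0.2;0 11.5 7.8 -8 0 0 0.3;0 15 10.1 -8 0 0 0.4;0 18.3 12.4 -8 0 0 0.5;0 21.6 14.6 -8 0 0 0.6;0 25 16.9 -8 0 0 0.7;0 28.3 19.1 -8 0 0 0.8;0 31.6 21.4 -8 0 0 0.9;0 35 23.7 -8 0 0 0.9;0 38.3 25.9 -8 0 0 0.9;0 41.6 28.1 -8 0 0 0.9;0 45 30.4 -8 0 0 0.9;0 48 32.5 -8 0 0 0.9;0 50 33.8 -8 0 0 0.9;0 50 33.8 -8 0 0 0.9;0 50 33.8 -8 0 0 0.9",
)

```text
time_s: 6.55
eef_pos: [471.2, 242.9, 167.6]
ee_rot: [-0.0, 0.834, 0.552, -0.001]
force: [1.0, -0.4, -1.8]
grip_width: 0.173
grip_force: 68.6
```

```bash
python3 - <<'E'
from h import *
st()
ims={n:capture(n) for n in("side","top")}
for n in ims:
    cv2.imwrite(f"pics/{n}3.png",ims[n][:,:,::-1])
a=ims["side"][190:350,130:330]; b=ims["top"][140:280,190:330]
cv2.imwrite("pics/m3.png",np.hstack([cv2.resize(a,(400,320),interpolation=2),cv2.resize(b,(320,320),interpolation=2)])[:,:,::-1])
d=trace("top","carrier")[0]; c=max(cv2.findContours(d["mask"].astype(np.uint8),0,2)[0],key=cv2.contourArea)
bx=np.array([onz("top",p,11)[:2] for p in cv2.boxPoints(cv2.minAreaRect(c))]); print(d["score"],bx.round(1).tolist(),bx.mean(0))
for n in ims:
    for l in("lifter_edge","carrier_lip","carrier_far","carrier"): print(n,l,[(np.round(q["xy"],1).tolist(),round(q["score"],2)) for q in spot_point(n,l)][:2])
E
```

```text
6.55 [471.2 242.9 167.6] yaw_y -22.99 z [-0.001 -0.    -1.   ] F [ 1.  -0.4 -1.8] grip 0.173 68.6
0.91 [[588.3, 258.5], [686.6, 218.9], [636.6, 104.8], [539.0, 145.2]] [612.62442144 181.83879354]
side lifter_edge [([213.3, 276.7], 0.79)]
side carrier_lip [([215.9, 290.1], 0.85)]
side carrier_far [([198.9, 259.1], 0.95)]
side carrier [([208.2, 273.0], 0.96), ([106.7, 324.2], 0.5)]
top lifter_edge [([211.3, 215.5], 0.89)]
top carrier_lip [([226.1, 208.7], 0.66)]
top carrier_far [([244.7, 171.8], 0.82)]
top carrier [([233.5, 186.0], 0.83)]
```

View pics/m3.png

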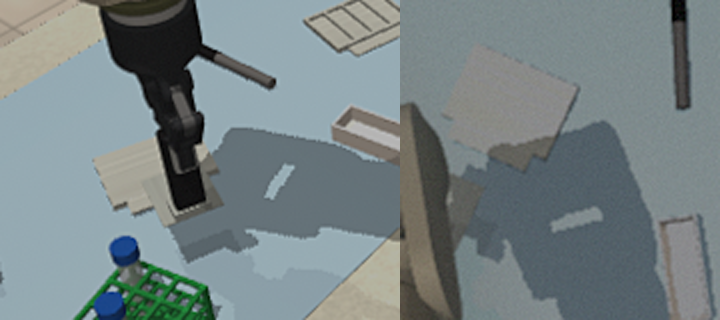

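The pictures show the lifter held level in front of the tab, blade pointing at the carrier. I'll measure the lateral alignment.

```bash
python3 - <<'E'
from h import *
print(onz("top",(211.3,215.5),86),onz("side",(213.3,276.7),86),tri((213.3,276.7),(211.3,215.5)))
for n in("side","top"): print(n,proj(n,(528.3,218.7,86)))
x=np.array([.921,-.391]); y=np.array([.391,.921]); c=np.array([612.6,181.8])
for p in(onz("side",(213.3,276.7),86)[:2],onz("top",(211.3,215.5),86)[:2],np.array([528.3,218.7])): print((p-c)@x,(p-c)@y)
for l in("lifter","lifter_grip"):
    for n in("side","top"): print(n,l,[(np.round(q["xy"],1).tolist(),round(q["score"],2)) for q in spot_point(n,l)][:2])
# mask of lifter in top: blade front corner right
d=trace("top","lifter"); print([(q["score"],q["rect"]) for q in d][:2])
E
```

```text
[532.10098625 228.24175064  86.        ] [531.41406505 225.12242911  86.        ] (array([530.81741468, 226.94578759,  87.94909174]), np.float64(2.593951086291998))
side [216.78339971 275.55690368]
top [215.46150309 217.16573053]
-91.71131586790999 8.156256643074608
-92.29831616375131 11.297737960885552
-92.06820000000006 1.0235999999999508
side lifter [([221.1, 287.4], 0.69), ([208.8, 275.1], 0.53)]
top lifter [([210.9, 233.4], 0.79)]
side lifter_grip [([218.9, 264.4], 0.88)]
top lifter_grip []
[(0.56, [221.8, 234.2, 17.8, 28.9])]
```

>>> step_arm(
  commands="0 -0.5 0 3.5 0 0 0;0 -0.5 0 7 0 0 0;0 -0.5 0 7.8 0 0 0;0 -0.5 0 7.8 0 0 0;0 -0.5 0 7.8 0 0 0",
)

```text
time_s: 7.77
eef_pos: [470.5, 237.4, 91.4]
ee_rot: [0.0, 0.835, 0.551, 0.001]
force: [1.1, -0.0, -1.7]
grip_width: 0.176
grip_force: 68.5
```

>>> step_arm(
  commands="0 0 0 0.2 0 0 0;0 0 0 0.35 0 0 0;0 0 0 0.35 0 0 0",
)

```text
time_s: 8.02
eef_pos: [470.3, 237.3, 87.7]
ee_rot: [0.0, 0.835, 0.551, 0.001]
force: [0.4, 0.1, -1.1]
grip_width: 0.178
grip_force: 68.5
```

>>> step_arm(
  commands="0 0 0 0.05 0 0 0;0 0 0 0.1 0 0 0;0 0 0 0.1 0 0 0",
)

```text
time_s: 8.27
eef_pos: [469.9, 237.2, 86.0]
ee_rot: [0.0, 0.835, 0.551, 0.0]
force: [-0.4, -0.0, -1.1]
grip_width: 0.175
grip_force: 68.5
```

>>> step_arm(
  commands="0 0 0 0.05 0 0 0;0 0 0 0.1 0 0 0;0 0 0 0.1 0 0 0",
)

```text
time_s: 8.52
eef_pos: [469.8, 237.2, 84.8]
ee_rot: [-0.0, 0.835, 0.551, -0.0]
force: [-0.1, 0.5, -0.6]
grip_width: 0.181
grip_force: 68.8
```

>>> step_arm(
  commands="0 0 0 0.05 0 0 0;0 0 0 0.1 0 0 0;0 0 0 0.1 0 0 0",
)

```text
time_s: 8.77
eef_pos: [469.8, 237.3, 84.6]
ee_rot: [0.0, 0.835, 0.551, 0.0]
force: [-4.0, 0.3, 8.9]
grip_width: 0.179
grip_force: 70.0
```

The blade touches the pad at TCP z = 84.6, exactly as predicted. I'll raise it 1.5 mm and slide it in under the tab.

>>> step_arm(
  commands="0 0 0 -0.15 0 0 0;0 0 1 -0.15 0 0 0;0 0 2 -0.15 0 0 0;0 0 3 -0.15 0 0 0;0 0 3.6 -0.15 0 0 0;0 0 4.2 -0.15 0 0 0;0 0 4.7 -0.15 0 0 0;0 0 4.7 -0.15 0 0 0",
)

```text
time_s: 9.43
eef_pos: [513.9, 218.2, 85.2]
ee_rot: [0.0, 0.835, 0.551, 0.0]
force: [-0.4, 0.6, -0.9]
grip_width: 0.18
grip_force: 68.7
```

```bash
python3 - <<'E'
from h import *
st()
im=capture("side"); c2=capture("top")
a=im[220:320,150:275]; b=c2[150:240,190:280]
cv2.imwrite("pics/m4.png",np.hstack([cv2.resize(a,(450,360),interpolation=2),cv2.resize(b,(340,360),interpolation=2)])[:,:,::-1])
for n in("side","top"):
    for l in("carrier_far","carrier"): print(n,l,[(np.round(q["xy"],1).tolist(),round(q["score"],2)) for q in spot_point(n,l)][:2])
E
```

```text
9.43 [513.9 218.2  85.2] yaw_y -23.19 z [ 0. -0. -1.] F [-0.4  0.6 -0.9] grip 0.18 68.7
side carrier_far [([197.9, 259.4], 0.79)]
side carrier []
top carrier_far [([243.5, 166.9], 0.6)]
top carrier [([236.2, 186.4], 0.91), ([228.2, 204.5], 0.41)]
```

View pics/m4.png

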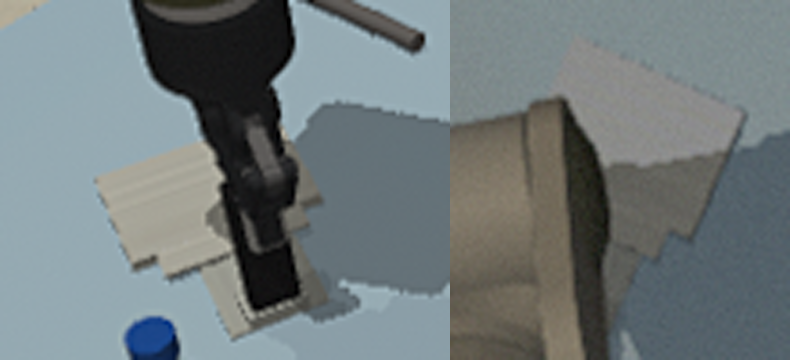

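The side crop shows the blade under the tab at about (270,250) in the crop, roughly centred, with the carrier still flat. I'll creep forward until the rim stops it.

>>> step_arm(
  commands="0 0 0.3 0 0 0 0;0 0 0.6 0 0 0 0;0 0 0.8 0 0 0 0;0 0 0.8 0 0 0 0",
)

```text
time_s: 10.07
eef_pos: [520.9, 215.3, 85.3]
ee_rot: [0.0, 0.835, 0.551, 0.0]
force: [0.4, 0.5, -1.8]
grip_width: 0.178
grip_force: 68.7
```

>>> step_arm(
  commands="0 0 0.2 0 0 0 0;0 0 0.4 0 0 0 0;0 0 0.4 0 0 0 0",
)

```text
time_s: 10.32
eef_pos: [524.3, 213.8, 85.3]
ee_rot: [-0.0, 0.835, 0.551, -0.0]
force: [-0.0, 0.1, -1.8]
grip_width: 0.176
grip_force: 68.7
```

By calculation the edge is now at carrier x of about -32, right at the rim. I'll back off 2.5 mm and lift along the arc about the far edge, up to 45–50°.

>>> step_arm(
  commands="0 0 -0.25 0 0 0 0;0 0 -0.25 -0.2 0 0 0;0 0 -0.17 -0.97 0 0 0;0 0 -0.03 -1.72 0 0 0;0 0 0.18 -2.46 0 0 0;0 0 0.45 -3.18 0 0 0;0 0 0.79 -3.87 0 0 0;0 0 1.18 -4.53 0 0 0;0 0 1.63 -5.16 0 0 0;0 0 2.13 -5.74 0 0 0;0 0 2.68 -6.28 0 0 0;0 0 2.68 -6.28 0 0 0;0 0 2.68 -6.28 0 0 0",
)

```text
time_s: 11.4
eef_pos: [549.0, 203.3, 148.1]
ee_rot: [0.0, 0.835, 0.551, 0.0]
force: [-0.6, 0.4, -1.3]
grip_width: 0.177
grip_force: 68.8
```

```bash
python3 - <<'E'
from h import *
st()
im=capture("side"); c2=capture("top")
a=im[190:320,130:290]; b=c2[140:240,180:280]
cv2.imwrite("pics/m5.png",np.hstack([cv2.resize(a,(443,360),interpolation=2),cv2.resize(b,(350,360),interpolation=2)])[:,:,::-1])
E
```

```text
11.4 [549.  203.3 148.1] yaw_y -23.17 z [ 0.  0. -1.] F [-0.6  0.4 -1.3] grip 0.177 68.8
```

View pics/m5.png

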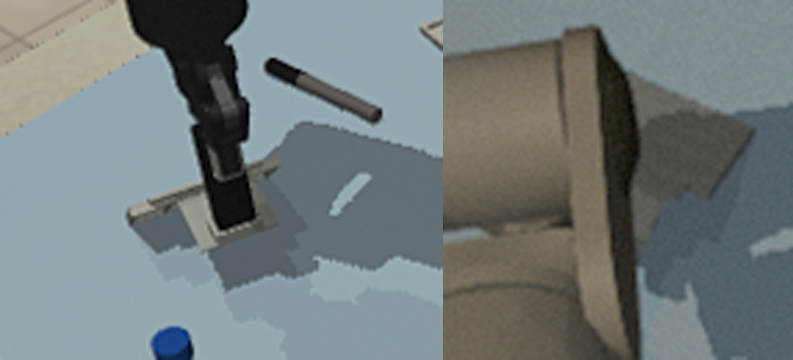

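The carrier is tipped about 45° on the blade, seen nearly edge-on, and the far edge has hardly slipped: its right corner in the top view is at (269,176), against (268,177) before. I'll continue over the top.

>>> step_arm(
  commands="0 0 0.6 -0.48 0 0 0;0 0 1.23 -0.92 0 0 0;0 0 1.9 -1.29 0 0 0;0 0 2.6 -1.61 0 0 0;0 0 3.33 -1.86 0 0 0;0 0 4.07 -2.05 0 0 0;0 0 4.6 -2.13 0 0 0;0 0 5.1 -2.2 0 0 0;0 0 5.6 -2.23 0 0 0;0 0 6 -2.23 0 0 0;0 0 6.4 -2.22 0 0 0;0 0 6.8 -2.15 0 0 0;0 0 7.1 -2.1 0 0 0;0 0 7.1 -2.1 0 0 0;0 0 7.1 -2.1 0 0 0;0 0 7.1 -2.1 0 0 0",
)

```text
time_s: 12.83
eef_pos: [613.9, 175.6, 169.1]
ee_rot: [-0.0, 0.835, 0.551, -0.0]
force: [0.6, 0.7, -1.9]
grip_width: 0.18
grip_force: 68.9
```

```bash
python3 - <<'E'
from h import *
st()
im=capture("side"); c2=capture("top")
a=im[190:320,130:290]; b=c2[100:240,180:320]
cv2.imwrite("pics/m6.png",np.hstack([cv2.resize(a,(443,360),interpolation=2),cv2.resize(b,(350,350),interpolation=2)[:,:] if 0 else cv2.resize(b,(350,360),interpolation=2)])[:,:,::-1])
for n in("side","top"):
    for l in("carrier_lip","carrier_far","carrier"): print(n,l,[(np.round(q["xy"],1).tolist(),round(q["score"],2),onz(n,q["xy"],8).round()) for q in spot_point(n,l)][:2])
E
```

```text
12.83 [613.9 175.6 169.1] yaw_y -23.14 z [-0.  0. -1.] F [ 0.6  0.7 -1.9] grip 0.18 68.9
side carrier_lip [([192.3, 230.0], 0.89, array([772., 100.,   8.]))]
side carrier_far [([196.7, 255.3], 0.57, array([689., 156.,   8.])), ([187.1, 236.6], 0.37, array([762., 125.,   8.]))]
side carrier [([196.2, 244.0], 0.67, array([722., 130.,   8.]))]
top carrier_lip [([462.2, 257.9], 0.74, array([ 445., -359.,    8.])), ([263.8, 125.9], 0.73, array([768., 119.,   8.]))]
top carrier_far [([247.7, 165.1], 0.87, array([670., 157.,   8.]))]
top carrier [([256.3, 143.4], 0.63, array([724., 137.,   8.]))]
```

View pics/m6.png

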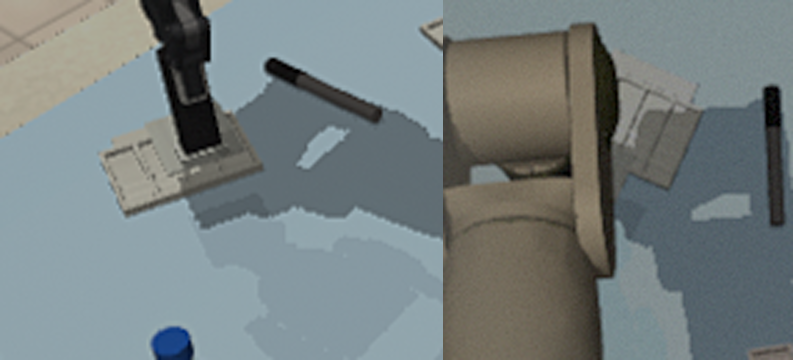

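The carrier has gone over and lies face up, pockets showing, at about (256,143) in the top view. The lifter is clear above it and the marker and other carrier look undisturbed. Next I carry the lifter back to its original pose in the tray.

```bash
python3 - <<'E'
from h import *
print(rel((412.5,-359,169),28.4))
E
```

```text
(array([-5.707e+01,  2.480e+00,  1.000e-02]), array([ 0. ,  0. , -0.9]))
```

>>> step_arm(
  commands="0 -1 -1.5 0 0 0 0;0 -4 -3 0 0 0 0;0 -7.5 -4 0 0 0 -0.1;0 -11 -4 0 0 0 -0.2;0 -15 -4 0 0 0 -0.3;0 -19 -3.5 0 0 0 -0.4;0 -23 -3 0 0 0 -0.5;0 -27 -2.5 0 0 0 -0.6;0 -31 -2 0 0 0 -0.7;0 -35 -1.5 0 0 0 -0.8;0 -39 -1 0 0 0 -0.9;0 -43 -0.2 0 0 0 -0.9;0 -47 0.6 0 0 0 -0.9;0 -51 1.4 0 0 0 -0.9;0 -54 2 0 0 0 -0.9;0 -56 2.3 0 0 0 -0.9;0 -57.05 2.5 0 0 0 -0.9;0 -57.05 2.5 0 0 0 -0.9;0 -57.05 2.5 0 0 0 -0.9;0 -57.05 2.5 0 0 0 -0.9",
)

```text
time_s: 14.9
eef_pos: [413.2, -357.5, 169.1]
ee_rot: [-0.0, 0.511, 0.859, 0.0]
force: [0.5, 0.8, -0.3]
grip_width: 0.178
grip_force: 68.9
```

>>> step_arm(
  commands="0 0 0 3 0 0 0;0 0 0 6 0 0 0;0 0 0 7.6 0 0 0;0 0 0 7.6 0 0 0;0 0 0 7.6 0 0 0",
)

```text
time_s: 15.32
eef_pos: [413.2, -357.9, 93.3]
ee_rot: [-0.0, 0.511, 0.859, 0.0]
force: [-0.6, -0.7, -0.5]
grip_width: 0.181
grip_force: 69.0
```

```bash
python3 -c "
from h import *
st()"
```

```text
15.32 [ 413.2 -357.9   93.3] yaw_y 28.49 z [-0.     0.001 -1.   ] F [-0.6 -0.7 -0.5] grip 0.181 69.0
```

>>> step_arm(
  commands="0 0 0 0.2 0 0 0;0 0 0 0.4 0 0 0;0 0 0 0.48 0 0 0;0 0 0 0.48 0 0 0;0 0 0 0.48 0 0 0",
)

```text
time_s: 15.73
eef_pos: [412.8, -358.9, 88.6]
ee_rot: [0.0, 0.512, 0.859, -0.0]
force: [-0.1, -0.2, -1.2]
grip_width: 0.18
grip_force: 69.0
```

>>> step_arm(
  commands="0.15 0 0 0 0 0 0;0.3 0 0 0 0 0 0;0.5 0 0 0 0 0 0;0.8 0 0 0 0 0 0;1 0 0 0 0 0 0;1 0 0 0 0 0 0;1 0 0 0 0 0 0;1 0 0 0 0 0 0;1 0 0 -2 0 0 0;1 0 0 -5 0 0 0;1 0 0 -8 0 0 0;1 0 0 -11 0 0 0;1 0 0 -14 0 0 0;1 0 0 -14 0 0 0",
)

```text
time_s: 16.9
eef_pos: [413.9, -360.3, 234.2]
ee_rot: [0.005, 0.512, 0.859, -0.002]
force: [0.5, -0.5, 0.9]
grip_width: 0.998
grip_force: 0.0
```

>>> step_arm(
  commands="1 0 -4 0 0 0 0;1 0 -8 0 0 0 0;1 0 -12 0 0 0 0;1 0 -16 0 0 0 0;1 0 -16 0 0 0 0;1 0 -16 0 0 0 0",
)

```text
time_s: 17.4
eef_pos: [270.6, -435.7, 228.0]
ee_rot: [-0.0, 0.513, 0.858, 0.0]
force: [-0.2, -0.5, 0.2]
grip_width: 1.001
grip_force: 0.0
```

```bash
python3 - <<'E'
from h import *
st()
im=capture("side"); c2=capture("top")
a=im[130:330,60:460]; b=c2[80:300,120:520]
cv2.imwrite("pics/m7.png",np.vstack([cv2.resize(a,(560,280),interpolation=2),cv2.resize(b,(560,308),interpolation=2)])[:,:,::-1])
for l in("lifter","lifter_grip","tray","carrier","other_carrier"): print(l,[(np.round(q["xy"],1).tolist(),round(q["score"],2),onz("top",q["xy"],92 if "grip" in l else 7).round()) for q in spot_point("top",l)][:2])
E
```

```text
17.4 [ 270.6 -435.7  228. ] yaw_y 28.22 z [-0.  0. -1.] F [-0.2 -0.5  0.2] grip 1.001 0.0
lifter [([454.4, 265.6], 0.96, array([ 426., -340.,    7.]))]
lifter_grip []
tray [([436.5, 356.7], 0.78, array([ 212., -293.,    7.])), ([459.0, 257.5], 0.72, array([ 446., -351.,    7.]))]
carrier [([258.6, 144.7], 0.63, array([721., 131.,   7.])), ([263.5, 126.6], 0.41, array([767., 120.,   7.]))]
other_carrier [([381.4, 188.7], 0.92, array([ 613., -168.,    7.]))]
```

View pics/m7.png

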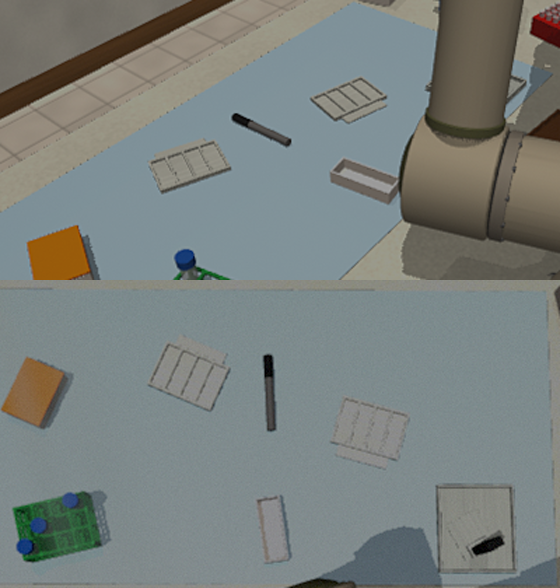

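The picture shows the turned carrier face up and flat at about (190,375), with the other carrier and the bystanders unmoved. The lifter stands in the steel tray with its handle at (488,546), and the gripper is clear. I'll hand the job in.

```bash
python3 -c "
from rig import *
print(finish_job())"
```

```text
the job is handed in; nothing more can be done
None
```

The job is handed in: the carrier was tipped over with the lifter's blade and lies flat, face up, on the pad, the lifter is back upright in the steel tray, and the final pictures show nothing else moved (the judge's result was not returned).

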